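# Swing out the stabiliser of the roller stand and set its screw foot down

### The arm

A 6-joint arm with a two-finger parallel gripper is mounted at the origin on a cart in front of the work surface, level with it; the furniture and walls round the work are solid. World frame = base frame: x ahead of the robot, y to its left, z up, the work surface at z = 0. Lengths are in m, angles in degrees, forces in N, time in s.
With the tool pointing down it reaches from about 0.35 to 0.775 m from the base axis. Payload 7.3 kg.
Tool frame: the origin (TCP) lies at the very end of the fingers, on their centre line; the grasp point (between the pads) lies 19 mm behind it; z points along the fingers, y is the line along which they close (so a half turn about z gives the same grasp; the last joint's range is limited). The gripper opens to 92 mm and grips with 3 to 60 N. Pads are 19 mm wide; open, the fingers measure 130 mm over their backs; the gripper's body (75 mm by 190 mm) begins 47 mm behind the grasp point.
Start: joints at [55.348, 19.595, 87.324, -0, 73.075, -8.365], TCP at [0.232, 0.471, 0.227] pointing down, gripper open.
Joint ranges: [-145.02, 145.02], [-44.19, 115.74], [2.07, 154.8], [-57.11, 237.11], [16.16, 152.29], [-177.93, 177.93]. Speed limits (degrees/s): [147.25, 147.25, 180, 180, 180, 180].

### API

Orientations are given as a 3x3 rotation matrix whose columns are the frame's x, y, z axes.
In Python, from workcell import arm, fingers, planner, monitor, optics, close_job gives the robot as it stands. Calls block until the motion is done:
- arm.move_pose(position, orientation): joint-space move of the TCP to a pose.
- arm.movel(position, frame=None, v=0.15): straight line of the TCP; frame=None keeps the orientation; v is the mean speed in m/s.
- arm.goto_joints(angles): joint-space move.
- fingers.gripper_open() and fingers.gripper_close(effort=None): open the fingers fully, or close them until they stop; effort is the grip in N (None keeps the last).
- arm.pause(seconds).
- planner.ik(position, orientation): joint angles nearest the present ones, or None.
- monitor.get_obs(): the state.
- optics.grab_frame(name): name is "side" or "top"; returns (picture, depth): 384x512x3 uint8, red, green, blue; 384x512 float32, m along the optical axis (not along the pixel's ray), 0 where there is no reading.
- optics.camera_params(name): a dict with "fx", "fy", "cx", "cy" (pixels), "cam_to_world" (4x4, takes a point from camera to world coordinates). Camera axes: x right, y up, looking along -z (the intrinsics and any distortion apply to the point x, -y, -z); pixel columns grow to the right and rows downward; lengths in m; the calibration is good to about 2 mm. A picture is of the moment at which its call begins. camera_params takes no time and is no camera call.
A pose or a line that the arm cannot do raises arm.Unreachable and nothing moves.
- close_job(): hands the job in; it is judged then, once.
The state is a dict: "clock": time; "joint_pos": joint angles; "joint_vel": joint speeds; "joint_efforts": joint torques, N m; "eef_pos": TCP position; "ee_rot": TCP orientation; "ft_force": force on the tool from outside, world axes, zero at the start; "ft_torque": the same for the moment, N m; "width": finger opening in m; "grasp_force": force on a finger pad.
Only numpy, scipy, OpenCV 4.12 (cv2) and the standard library are available. Lean on these libraries where they do the work, as an engineer would, in place of code of your own. Each camera call takes 0.05 s, during which the arm holds its last target. There are 200 camera calls.

### The job

The little roller work-support stand has to be steadied before a long board goes over it: swing its stabiliser leg fully out to the stop, then screw down the foot at the end of the leg with its knob (clockwise from above) until it just bears on the bench, and let go. The foot must not jack the stand up off its own four rubber feet; do not tip the stand, ram the foot down or shove the stand along, and leave the wooden blocks and the bench dog alone.

Things in the scene. Friction and masses are not known exactly. Their poses are not given: they have to be found in the camera images.
- stand: Low grey steel work-support stand, loose, 4 to 5.3 kg, with a steel roller (38 mm diameter, 140 long, top 99 mm up) between two cheek plates; base plate 100 x 172 mm on four rubber feet at (+-36, +-72) mm. Origin: bench level under the plate's middle; y along the roller, z up, -x towards the leg. Friction holds it: about 9 N sideways at the leg's end twists it, 6 N down on the knob rocks it.
- leg_pivot (a point): Axis of the bolt on which the stabiliser leg swings, at mid-thickness of the leg, 33 mm above the bench; (-72, 66, 33) mm in the stand's frame.
- leg (a joint): Swing of the leg, a dark steel bar 26 mm wide, 26 to 40 mm above the bench, 140 mm from pivot to screw axis. 0 = folded, lying along the stand's -y; grows as it swings out, clockwise from above, to a solid stop at 1.05 rad. At a, the screw axis is at pivot + 140 mm x (-sin a, -cos a) in the stand's frame. Starts at 0 to 0.3; hinge friction 0.25 N m, stays where left.
- knob (a point): Middle of the black ribbed round knob, 35 mm diameter, 24 high, upright above the leg's end, free all round. Knob, steel screw and foot turn together; clockwise from above = down: right-hand quick thread, 8 mm a turn (1.27 mm a rad), so the knob sinks with the foot. The boss below it, 32 mm diameter, reaches to 50 mm above the bench. The screw stays where it is left.
- thread_mid (a point): Point on the screw's axis 47 mm below knob, inside the boss. Running free the screw takes 0.02 to 0.06 N m. Once the pad bears, its drag on the bench adds about 0.01 N m for each newton under the pad, building up within about 0.3 rad of turning; at about 10 to 16 N the stand starts to lift and the moment stops growing.
- foot: Round black foot pad, 40 mm diameter, on the screw's lower end; origin at the centre of its underside, 82 mm below knob. It starts 2 to 5 mm above the bench, differently each time. Measured poses are too coarse to tell when it bears; the turning moment tells.
- caul_1: Bystander: grey-brown wooden block 162 x 51 x 28 mm, the long one nearer to the rightmost pipe clamp, on its left. Origin under its middle.
- caul_4: Bystander: wooden block 96 x 63 x 22 mm lying close beside the rightmost pipe clamp, on its left. Origin under its middle.
- bench_dog: Bystander: small wooden bench dog, a stubby round peg with a wider head, 26 mm diameter, 56 high, standing upright on the bench left of the rightmost pipe clamp. Origin under its middle.

How it is judged (in metres and radians):
On the way, in this order (a step that is already met when the one before it is completed fails the run):
1. the leg is swung out to its stop (value of joint leg above 1.01 rad), for 0.2 s.
2. the foot bears on the bench (contact force between foot and anything else above 1 N), for 0.2 s.
At the end, for the whole second after the job is handed in: The leg is out at its stop (above 1.01 rad), the foot bears on the bench with over 1 N, the stand still stands level on its own four feet (tilt under 0.0015 rad, i.e. jacked up less than about 0.4 mm at the foot), within 30 mm of where it was and at rest (value of joint leg above 1.01 rad and contact force between foot and anything else above 1 N and angle between stand's own z axis and vertical below 0.0015 rad and distance of stand from where it was at the start of the episode below 0.03 m and linear speed of stand below 0.01 m/s); the robot touches nothing.
It fails at once if the stand is tipped or jacked well up (angle between stand's own z axis and vertical above 0.02 rad).
It fails at once if the foot is rammed onto the bench (contact force between foot and anything else above 25 N).
It fails at once if the stand is shoved along the bench (distance of stand from where it was at the start of the episode above 0.03 m).
It fails at once if a wooden block or the bench dog is disturbed (distance of any of caul_1, caul_4, bench_dog from where it was at the start of the episode above 0.02 m).
It also fails if it takes over 67 s, if anything falls off the work surface, if the arm or the gripper's body presses on something with over 40 N, if the wrist force passes 120 N, or if a joint passes its speed limit or range.

## Working session

There is one attempt and no reset: what is moved stays moved. The work goes in short steps, each a Python script; the robot and the scene stay as the last script left them, time stands still between calls to the robot, and variables do not carry over. Pictures are saved under pics/ and viewed, at most 10 in all, crops included, and the job is handed in when it is done.

```bash
mkdir -p pics; ls
python3 - <<'E'
from workcell import optics,monitor
import cv2,numpy as np
for n in("top","side"):
    p,d=optics.grab_frame(n); cv2.imwrite(f"pics/{n}0.png",p[:,:,::-1]); np.savez(f"{n}0.npz",p=p,d=d)
    c=optics.camera_params(n); print(n,c)
o=monitor.get_obs();print(o)
E
```

```text
pics
top {'fx': 374.10110023620143, 'fy': 374.10110023620143, 'cx': 252.5023393761737, 'cy': 183.04727279330973, 'cam_to_world': array([[ 0.01951515,  0.99589137, -0.08842819,  0.46435264],
       [-0.99977205,  0.02020403,  0.00690185, -0.13794451],
       [ 0.0086601 ,  0.08827335,  0.99605864,  0.94696599],
       [ 0.        ,  0.        ,  0.        ,  1.        ]])}
side {'fx': 354.85161240455756, 'fy': 354.85161240455756, 'cx': 258.7440340835405, 'cy': 189.83906504349028, 'cam_to_world': array([[-0.97021796, -0.12273557,  0.20883748,  0.7051494 ],
       [ 0.24194186, -0.53329987,  0.81058953,  0.55297637],
       [ 0.01188483,  0.83697505,  0.54711198,  0.55297   ],
       [ 0.        ,  0.        ,  0.        ,  1.        ]])}
{'clock': 0.1, 'joint_pos': array([ 5.53467599e+01,  1.96324850e+01,  8.73703924e+01, -4.75187486e-04,
        7.30748632e+01, -8.36545528e+00]), 'joint_vel': array([-0.11457393,  0.00123548, -0.17173566,  0.01184056,  0.06232435,
       -0.01026825]), 'joint_efforts': array([ 7.57335947e-04, -4.32004023e+01, -2.44693297e+01,  7.18284189e-02,
        5.25522628e-02, -2.96268695e-05]), 'eef_pos': array([0.23229355, 0.47041885, 0.22612241]), 'ee_rot': array([[-8.96581870e-01,  4.42877371e-01, -7.64977449e-04],
       [ 4.42877991e-01,  8.96581189e-01, -1.12065041e-03],
       [ 1.89553682e-04, -1.34354652e-03, -9.99999079e-01]]), 'ft_force': array([-0.18137237,  0.25478197,  0.58356373]), 'ft_torque': array([ 0.00018285, -0.00078005,  0.01803251]), 'grasp_force': 0.0, 'width': 0.0913794388844552}
```

View pics/top0.png

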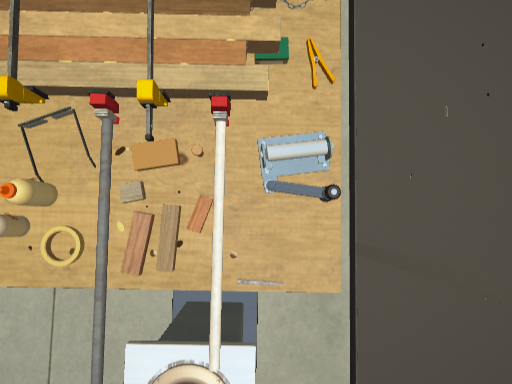

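View pics/side0.png

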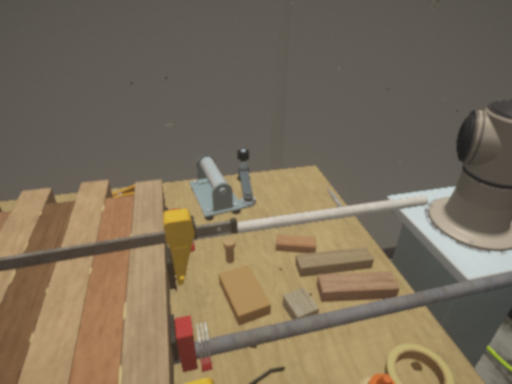

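The top view shows the stand at about (295,155), the leg pivot at about (270,186) and the knob at about (333,192). The leg swings towards the robot. Next I'll get metric positions from depth.

```bash
cat > h.py <<'E'
import numpy as np,cv2
from workcell import optics
def cloud(n,d):
    c=optics.camera_params(n);v,u=np.mgrid[:384,:512]
    P=np.stack([(u-c['cx'])/c['fx']*d,-(v-c['cy'])/c['fy']*d,-d,np.ones_like(d)],-1)
    return (P@c['cam_to_world'].T)[...,:3]
E
python3 - <<'E'
from h import *
f=np.load("top0.npz");p,d=f['p'],f['d'];W=cloud("top",d);np.set_printoptions(precision=4,suppress=True)
for uv in [(333,192),(270,186),(295,150),(260,140),(325,135),(265,190),(218,150),(300,220),(400,200),(330,220),(196,150)]: print(uv,W[uv[1],uv[0]])
reg=np.zeros(d.shape,bool);reg[120:215,245:350]=1
X=W[reg];z=X[:,2];C=p[reg].astype(int)
k=X[(z>.08)&(X[:,1]<-.28)&(X[:,0]<.46)];print("knob",len(k),k.mean(0),k.min(0),k.max(0))
l=X[(z>.03)&(z<.05)&(C.sum(1)<300)];print("leg",len(l),cv2.fitLine(l[:,:2].astype('f'),cv2.DIST_HUBER,0,.01,.01).ravel(),l.min(0),l.max(0))
r=X[(z>.088)&(X[:,0]>.47)];print("roller",len(r),cv2.minAreaRect(r[:,:2].astype('f')),cv2.fitLine(r[:,:2].astype('f'),cv2.DIST_L2,0,.01,.01).ravel(),r[:,2].max())
b=X[(z>.006)&(z<.024)&(C[:,2]>C[:,0])];print("plate",len(b),cv2.minAreaRect(b[:,:2].astype('f')),np.median(b[:,2]))
print("histz",np.histogram(z,bins=np.arange(0,.12,.005)))
cv2.imwrite("pics/crop.png",cv2.resize(p[115:215,240:350,::-1],None,fx=6,fy=6,interpolation=cv2.INTER_CUBIC)[:600])
E
```

```text
(333, 192) [ 0.5229 -0.3272  0.0996]
(270, 186) [ 0.5378 -0.1865  0.0484]
(295, 150) [ 0.6178 -0.2399  0.0989]
(260, 140) [ 0.6553 -0.161   0.0217]
(325, 135) [ 0.6767 -0.329  -0.0016]
(265, 190) [ 0.5298 -0.1757  0.0213]
(218, 150) [ 0.6211 -0.0598  0.0593]
(300, 220) [ 0.4573 -0.2665 -0.0026]
(400, 200) [ 0.5229 -0.5993 -0.1969]
(330, 220) [ 0.4588 -0.3421 -0.0008]
(196, 150) [ 0.6207 -0.0065  0.0551]<stdin>:6: RuntimeWarning: Mean of empty slice.
  ret = um.true_divide(
Traceback (most recent call last):
ValueError: zero-size array to reduction operation minimum which has no identity
```

```bash
cat >> h.py <<'E'
np.set_printoptions(precision=4,suppress=True)
def knobpos(p,d):
    W=cloud("top",d);reg=np.zeros(d.shape,bool);reg[150:290,230:352]=1
    m=reg&(W[...,2]>.08)&(W[...,0]<.56)&(W[...,1]<-.1)
    k=W[m]
    (c,r)=cv2.minEnclosingCircle(k[:,:2].astype('f'))
    return np.r_[c,np.median(k[:,2])],r,len(k)
E
python3 - <<'E'
from h import *
f=np.load("top0.npz");p,d=f['p'],f['d'];W=cloud("top",d)
print("knob",knobpos(p,d))
reg=np.zeros(d.shape,bool);reg[120:215,245:345]=1
X=W[reg];z=X[:,2];C=p[reg].astype(int)
l=X[(z>.03)&(z<.045)&(X[:,0]<.56)&(X[:,1]>-.3)&(X[:,1]<-.195)];print("leg",len(l),cv2.fitLine(l[:,:2].astype('f'),cv2.DIST_HUBER,0,.01,.01).ravel())
pv=X[(z>.044)&(z<.055)&(X[:,1]>-.2)&(X[:,0]<.56)];print("bolt",len(pv),pv.mean(0))
r=X[(z>.085)&(X[:,0]>.57)];print("roller",len(r),cv2.minAreaRect(r[:,:2].astype('f')),cv2.fitLine(r[:,:2].astype('f'),cv2.DIST_L2,0,.01,.01).ravel(),r[:,2].max())
b=X[(z>.012)&(z<.12)&(X[:,0]>.5)];print("all",len(b),cv2.minAreaRect(b[:,:2].astype('f')))
b=X[(z>.012)&(z<.027)&(X[:,0]>.5)];print("plate",len(b),cv2.minAreaRect(b[:,:2].astype('f')))
cv2.imwrite("pics/crop.png",cv2.resize(p[115:215,240:350,::-1],None,fx=6,fy=6,interpolation=cv2.INTER_CUBIC))
E
```

```text
knob (array([ 0.4961, -0.2408,  0.0989]), 0.10777494311332703, 270)
leg 467 [ 0.1264  0.992   0.5325 -0.2484]
bolt 40 [ 0.5401 -0.1893  0.0493]
roller 1068 ((0.6209460496902466, -0.24422912299633026), (0.047179173678159714, 0.16944298148155212), 8.887207984924316) [ 0.1407 -0.99    0.6188 -0.2446] 0.10315560388088474
all 3760 ((0.5838090777397156, -0.24956750869750977), (0.175118088722229, 0.1723693162202835), 7.370491027832031)
plate 1595 ((0.5838891267776489, -0.24955248832702637), (0.1749512255191803, 0.17237837612628937), 7.364034175872803)
```

View pics/crop.png

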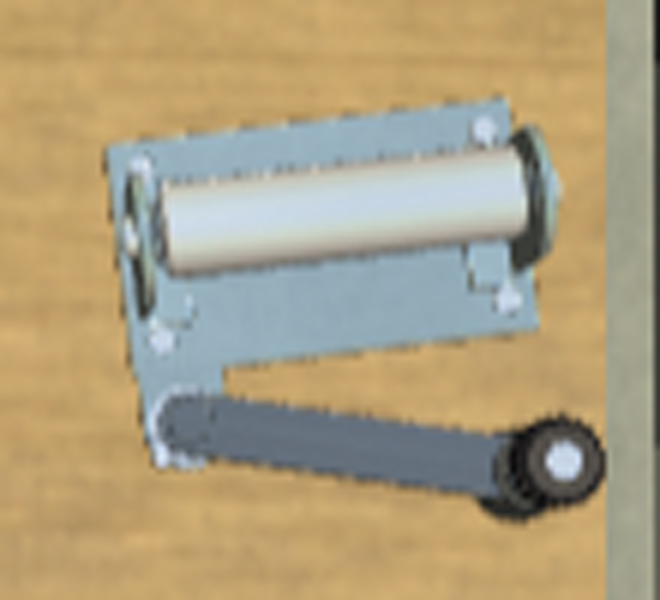

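The crop shows the knob top at about (333,191) px, the bolt at about (270,186), a stand yaw near +8° and the leg at about 0.27 rad. The push path is clear, so I'll close the fingers and come down behind the knob.

```bash
cat >> h.py <<'E'
from workcell import arm,fingers,planner,monitor
TH=np.radians(8.1);PIV=np.array([.5405,-.189]);R=.14
def rad(a): return np.array([-np.sin(a-TH),-np.cos(a-TH)])     # leg direction in world
def tan(a): return np.array([-np.cos(a-TH),np.sin(a-TH)])      # swing direction
def ori(yv):                                                    # tool down, closing axis yv
    y=np.r_[yv,0];z=np.array([0,0,-1.]);return np.c_[np.cross(y,z),y,z]
def ft(n=5):
    L=[]
    for _ in range(n):
        o=monitor.get_obs();L.append(np.r_[o['ft_force'],o['ft_torque']]);arm.pause(.02)
    return np.mean(L,0)
def push(a,off,z=.06): return np.r_[PIV+R*rad(a)-tan(a)*off,z]
E
python3 - <<'E'
from h import *
a=.267
for s in (1,-1):
  for aa in (a,1.05): print(s,aa,planner.ik(push(aa,.035),ori(s*rad(aa))))
s=1 if abs(planner.ik(push(a,.035),ori(rad(a)))[5])<abs(planner.ik(push(a,.035),ori(-rad(a)))[5]) else -1
fingers.gripper_close(10)
arm.move_pose(push(a,.037,.22),ori(s*rad(a)))
p,d=optics.grab_frame("top");cv2.imwrite("pics/t1.png",cv2.resize(p[100:300,220:360,::-1],None,fx=3,fy=3))
o=monitor.get_obs();print(s,o['clock'],o['eef_pos'],o['joint_pos'],o['width'],ft())
E
```

```text
1 0.267 [-37.5464  41.4286  77.5075  -0.      61.0639  59.6516]
1 1.05 [-41.9096  32.2702  96.2583  -0.      51.4715 100.151 ]
-1 0.267 [ -37.5464   41.4286   77.5075   -0.       61.0639 -120.3484]
-1 1.05 [-41.9096  32.2702  96.2583  -0.      51.4715 -79.849 ]
1 4.625 [ 0.5601 -0.3317  0.2201] [-37.3775  33.4778  65.7749   0.0081  80.7433  59.7372] 0.0006176022621333735 [-0.248  -0.0111  0.2211 -0.0085  0.1738  0.0004]
```

Run:
```python
from h import *
a=.267
arm.movel(push(a,.037),ori(rad(a)),v=.12)
b=ft(10);print("base",b,"noise",np.std([monitor.get_obs()['ft_force'] for _ in range(3)],0))
out=[]
while a<1.10:
    a+=.04 if a<.93 else .012
    arm.movel(push(a,.027),ori(rad(a)),v=.05)
    f=ft(3)-b; t=-f[:2]@tan(a); r=f[:2]@rad(a)
    out.append((round(a,3),round(t,2),round(r,2),round(f[2],2)))
    if t>4.5: break
o=monitor.get_obs()
for x in out: print(*x)
print(o['clock'],o['eef_pos'])
p,d=optics.grab_frame("top");cv2.imwrite("pics/t2.png",cv2.resize(p[100:300,220:360,::-1],None,fx=3,fy=3))
```

```text
base [ 0.2684  0.0063  0.0227 -0.0313  0.1746 -0.0109] noise [0. 0. 0.]
0.307 -0.39 0.12 -0.24
0.347 -0.13 0.0 0.3
0.387 0.06 -0.33 0.11
0.427 -0.21 -0.53 0.19
0.467 -0.54 -0.02 -0.44
0.507 0.04 -0.38 0.12
0.547 -0.35 0.19 0.3
0.587 -0.05 0.05 0.26
0.627 0.22 0.08 0.36
0.667 -0.31 0.34 0.22
0.707 -0.02 0.25 -0.13
0.747 -0.02 0.22 -0.35
0.787 0.01 0.23 -0.36
0.827 0.1 0.19 0.63
0.867 -0.21 0.2 -0.33
0.907 0.01 0.34 -0.06
0.947 -0.35 -0.11 0.07
0.959 1.18 -0.44 -0.47
0.971 0.93 -0.14 -0.02
0.983 0.7 -0.14 -0.15
0.995 0.65 -0.44 0.3
1.007 1.22 -0.26 0.55
1.019 1.5 -0.98 0.25
1.031 1.01 -0.4 0.5
1.043 3.7 -0.97 -0.03
1.055 6.98 -1.14 -0.81
14.6417 [ 0.4472 -0.2969  0.0604]
```

View pics/t2.png

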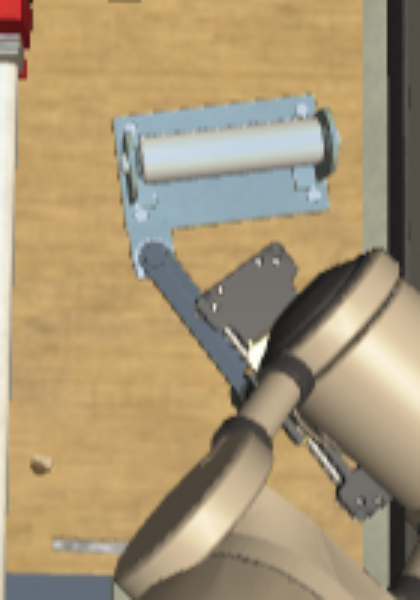

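The leg has swung well out and is against its stop: the force jumped to 7 N. I'll back off, lift clear and measure the knob.

Run:
```python
from h import *
a=1.055
arm.movel(push(a,.040),v=.06)
arm.movel(push(a,.040,.25),v=.2)
q=monitor.get_obs()['joint_pos'];q2=q.copy();q2[0]+=35;arm.goto_joints(q2)
p,d=optics.grab_frame("top");W=cloud("top",d);np.savez("t3.npz",p=p,d=d)
m=((W[...,2]>.085)&(W[...,2]<.115)&(W[...,0]<.5)&(W[...,0]>.36)&(W[...,1]<-.2)&(W[...,1]>-.34))
k=W[m];print(len(k),k.mean(0),cv2.minEnclosingCircle(k[:,:2].astype('f')),cv2.minAreaRect(k[:,:2].astype('f')))
reg=np.zeros(d.shape,bool);reg[120:260,245:345]=1
X=W[reg];z=X[:,2]
l=X[(z>.03)&(z<.045)&(X[:,0]<.525)&(X[:,0]>.455)&(X[:,1]<-.19)&(X[:,1]>-.29)];v=cv2.fitLine(l[:,:2].astype('f'),cv2.DIST_HUBER,0,.01,.01).ravel();print("leg",len(l),v,np.arctan2(abs(v[0]),abs(v[1])))
r=X[(z>.085)&(X[:,0]>.57)];print("roller",len(r),cv2.fitLine(r[:,:2].astype('f'),cv2.DIST_L2,0,.01,.01).ravel())
print(PIV+R*rad(1.05),np.radians(60.16)-TH,monitor.get_obs()['clock'])
cv2.imwrite("pics/t3.png",cv2.resize(p[120:260,230:350,::-1],None,fx=4,fy=4,interpolation=cv2.INTER_CUBIC))
```

```text
193 [ 0.4299 -0.2746  0.0975] ((0.4297228157520294, -0.27526792883872986), 0.017891990020871162) ((0.42947056889533997, -0.2745925188064575), (0.03441263735294342, 0.033580660820007324), 45.77110290527344)
leg 399 [ 0.7073  0.7069  0.4962 -0.2221] 0.78571373
roller 1069 [ 0.1419 -0.9899  0.6189 -0.2448]
[ 0.4301 -0.2751] 0.9086184085882479 17.4583
```

View pics/t3.png

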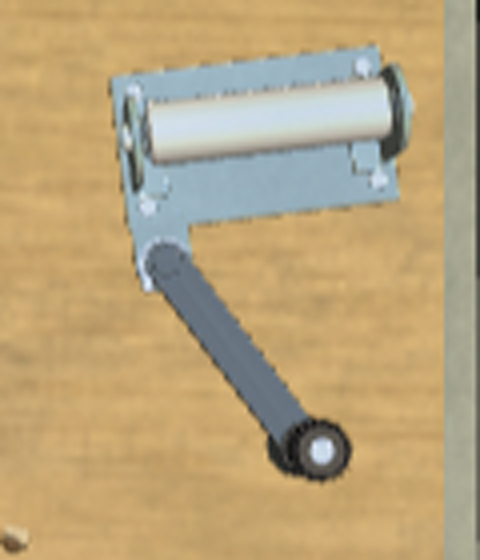

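The leg is at the stop and the stand hasn't moved. The knob is at (0.430, -0.275), image (322,450) in the crop. Next I'll grip it gently, roughly along the leg, with room for about 280° of turn.

```bash
cat >> h.py <<'E'
K=np.array([.4298,-.2751])
def yaw(j): # closing axis after turning clockwise from above by j, from radial-25deg ccw
    t=np.radians(25)-j; c,s=np.cos(t),np.sin(t); v=-rad(1.05); return ori(np.array([c*v[0]-s*v[1],s*v[0]+c*v[1]]))
E
python3 - <<'E'
from h import *
fingers.gripper_open()
arm.move_pose(np.r_[K,.20],yaw(0)); print(monitor.get_obs()['joint_pos'])
arm.movel(np.r_[K,.068],yaw(0),v=.12)
b=ft(12); print("base",b)
fingers.gripper_close(3); arm.pause(.2)
f=ft(8)-b;o=monitor.get_obs();y=yaw(0)[:2,1]
print("closed",f,"along y",f[:2]@y,"width",o['width'],o['grasp_force'],o['eef_pos'],o['clock'])
np.save("b.npy",b)
E
```

```text
[ -41.2155   19.4184   92.0441    0.0019   68.5316 -104.1544]
base [-0.0336  0.0505  0.0813  0.0095  0.007   0.0157]
closed [-0.3087 -0.4648 -0.0645 -0.1006  0.0391  0.0055] along y -0.5543612269472245 width 0.034643748688237164 3.0000057443976402 [ 0.4298 -0.2751  0.068 ] 24.6167
```

Run:
```python
from h import *
b=np.load("b.npy")
fingers.gripper_close(12);arm.pause(.1)
j=0;T=[];J=[];why="end"
while j<4.75:
    j+=.12 if j<1.3 else .06
    arm.movel(np.r_[K,.068-.001273*j],yaw(j),v=.05)
    f=ft(5)-b;T.append(f[5]);J.append(j);o=monitor.get_obs()
    print(f"{j:.2f} T{f[5]:.4f} F {f[0]:.1f} {f[1]:.1f} {f[2]:.1f} t{o['clock']:.1f}")
    if np.hypot(*f[:2])>6 or abs(f[2])>4.5: why="force";break
    if o['clock']>50: why="time";break
    if j>1.4:
        fr=np.median([t for t,x in zip(T[:-4],J) if x>.2])
        if np.mean(T[-2:])-fr>.035: why="torque";break
print(why,fr if j>1.4 else None,o['joint_pos'][5],o['width'])
```

```text
0.12 T-0.0728 F 0.1 0.2 0.3 t25.3
0.24 T-0.0534 F 1.1 0.7 -0.1 t25.6
0.36 T-0.0577 F 1.6 1.9 0.0 t26.0
0.48 T-0.0616 F 2.8 2.6 -0.6 t26.3
0.60 T-0.0679 F 4.0 3.4 -0.7 t26.7
0.72 T-0.0534 F 4.2 3.5 -0.9 t27.0
0.84 T-0.0440 F 4.7 3.5 -1.0 t27.4
0.96 T-0.0485 F 5.5 3.4 -1.1 t27.7
force None -49.33978500771652 0.034688053034886764
```

Turning works: the resisting moment reads as a steady -0.055 or so. The slight off-centre grip is building side force, though, so I'll follow it with a small admittance correction and continue.

Run:
```python
from h import *
b=np.load("b.npy")
j=.96;c=np.array([*K,.068]);T=[];J=[];why="end";f=ft(5)-b
for i in range(4):
    c+=np.array([.12,.12,.05])*1e-3*f[:3]; arm.movel(c-[0,0,.001273*j],yaw(j),v=.05); f=ft(4)-b
    print("relax",f,c[:2]-K)
while j<4.75:
    s=.1 if j<1.5 else .06
    j+=s; c+=np.array([.12,.12,.05])*1e-3*f[:3]
    arm.movel(c-[0,0,.001273*j],yaw(j),v=.05)
    f=ft(5)-b;T.append(-f[5]);J.append(j);o=monitor.get_obs()
    print(f"{j:.2f} T{-f[5]:.4f} F {f[0]:.1f} {f[1]:.1f} {f[2]:.1f} c {1e3*(c[0]-K[0]):.2f} {1e3*(c[1]-K[1]):.2f} {1e3*(c[2]-.068):.2f} t{o['clock']:.1f}")
    if np.hypot(*f[:2])>7 or abs(f[2])>5: why="force";break
    if o['clock']>54: why="time";break
    if len(T)>5:
        fr=np.median(T[:-4])
        if np.mean(T[-2:])-fr>.035: why="torque";break
print(why,fr,o['joint_pos'][5],o['width'])
np.save("st.npy",np.r_[j,c])
```

```text
relax [ 3.1816  2.0377 -0.2185  0.3228 -0.6037 -0.0117] [0.0007 0.0005]
relax [ 1.8049  0.9584  0.74    0.145  -0.2987 -0.0055] [0.001  0.0007]
relax [ 0.7808  0.0349  1.4852 -0.0633 -0.0038 -0.0007] [0.0013 0.0008]
relax [-0.3773 -0.451   1.1629 -0.1447  0.1682  0.0085] [0.0014 0.0008]
1.06 T0.0576 F -0.3 -0.2 -0.1 c 1.31 0.77 0.11 t29.4
1.16 T0.0809 F 0.5 0.1 -0.3 c 1.28 0.75 0.10 t29.8
1.26 T0.0633 F 0.9 -0.4 -0.8 c 1.34 0.76 0.09 t30.1
1.36 T0.0536 F 1.1 0.2 -0.6 c 1.45 0.71 0.05 t30.4
1.46 T0.0551 F 1.4 0.1 -0.2 c 1.58 0.73 0.02 t30.8
1.56 T0.0670 F 2.3 -0.6 -0.3 c 1.75 0.74 0.01 t31.1
1.62 T0.0433 F 1.2 -0.3 -0.1 c 2.02 0.68 -0.01 t31.4
1.68 T0.0565 F 0.7 -0.3 0.6 c 2.16 0.64 -0.01 t31.8
1.74 T0.0810 F 0.9 -0.9 0.3 c 2.25 0.60 0.02 t32.1
1.80 T0.0820 F 0.8 -0.9 0.6 c 2.36 0.49 0.04 t32.4
1.86 T0.0745 F 0.8 -0.9 0.1 c 2.46 0.39 0.07 t32.8
1.92 T0.0644 F 0.3 -0.2 0.3 c 2.55 0.28 0.07 t33.1
1.98 T0.0585 F 0.4 -0.2 -0.0 c 2.59 0.26 0.09 t33.4
2.04 T0.0320 F 0.1 -0.2 -0.2 c 2.64 0.24 0.09 t33.8
2.10 T0.0625 F 0.4 -0.4 -0.3 c 2.65 0.21 0.08 t34.1
2.16 T0.0591 F 0.2 -1.0 -0.3 c 2.70 0
[... 539 characters left out ...]
37.8
2.82 T0.0785 F -0.4 -0.7 0.2 c 3.02 -0.87 0.03 t38.1
2.88 T0.0659 F 0.1 -0.7 0.1 c 2.97 -0.96 0.04 t38.4
2.94 T0.0611 F 0.0 -1.3 0.1 c 2.98 -1.04 0.05 t38.8
3.00 T0.0718 F 0.2 -1.2 0.0 c 2.99 -1.20 0.05 t39.1
3.06 T0.0810 F -0.2 -0.6 0.2 c 3.01 -1.35 0.05 t39.4
3.12 T0.0614 F -0.3 -0.7 0.4 c 2.99 -1.42 0.06 t39.8
3.18 T0.0710 F -0.6 -0.4 0.1 c 2.96 -1.50 0.08 t40.1
3.24 T0.0624 F -0.1 -0.4 0.1 c 2.88 -1.55 0.08 t40.4
3.30 T0.0827 F -1.1 -1.3 0.1 c 2.87 -1.59 0.09 t40.8
3.36 T0.0807 F -0.6 -0.4 0.7 c 2.74 -1.75 0.10 t41.1
3.42 T0.0937 F 0.0 -0.7 1.6 c 2.66 -1.80 0.13 t41.4
3.48 T0.1123 F 0.1 -0.2 1.3 c 2.66 -1.88 0.21 t41.8
torque 0.062433950724980605 95.14292768061091 0.0343847194897463
```

The torque is trending up over the last few steps. A longer average should confirm it.

Run:
```python
from h import *
b=np.load("b.npy");j,*c=np.load("st.npy");c=np.array(c)
f=ft(25)-b;print("avg",f,f[5])
for i in range(4):
    if -f[5]>.108: break
    j+=.04; c+=np.array([.12,.12,.05])*1e-3*f[:3]
    arm.movel(c-[0,0,.001273*j],yaw(j),v=.05); f=ft(15)-b; print(j,f,monitor.get_obs()['clock'])
np.save("st.npy",np.r_[j,c])
```

```text
avg [-0.4835 -0.583   1.1847 -0.0465  0.221  -0.0509] -0.05089688434004101
3.5200000000000022 [-0.237  -0.6882  1.0186 -0.03    0.1776 -0.0496] 42.6667
3.5600000000000023 [-0.2172 -0.4448  0.7578 -0.0021  0.1713 -0.0669] 43.1667
3.6000000000000023 [-0.3609 -0.3108  0.6692  0.0087  0.1632 -0.0728] 43.6667
3.6400000000000023 [-0.3094 -0.3632  0.5169  0.0191  0.1941 -0.0688] 44.1667
```

Run:
```python
from h import *
b=np.load("b.npy");j,*c=np.load("st.npy");c=np.array(c);T=[];f=ft(3)-b
for i in range(14):
    j+=.06; c+=np.array([.12,.12,.05])*1e-3*f[:3]
    arm.movel(c-[0,0,.001273*j],yaw(j),v=.05); f=ft(5)-b;T.append(-f[5]); print(f"{j:.2f}",f,monitor.get_obs()['clock'])
    if np.mean(T[-3:])>.103 and len(T)>2 or np.mean(T[-2:])>.12 and len(T)>1: break
np.save("st.npy",np.r_[j,c]);print(monitor.get_obs()['joint_pos'][5])
```

```text
3.70 [-0.5057 -0.2182  0.5538  0.032   0.246  -0.1135] 44.55
3.76 [-0.9379 -0.5613  0.2282  0.004   0.3199 -0.1167] 44.8833
3.82 [-0.881  -0.5     1.383   0.0299  0.3408 -0.1667] 45.2167
114.56958981750954
```

Run:
```python
from h import *
b=np.load("b.npy");f=ft(25)-b;print("avg",f)
fingers.gripper_open();arm.pause(.2);f=ft(10)-b;print("released",f)
c=monitor.get_obs()['eef_pos']
arm.movel([*c[:2],.20],v=.15)
q=monitor.get_obs()['joint_pos'].copy();q[0]+=35;arm.goto_joints(q)
p,d=optics.grab_frame("top");W=cloud("top",d)
m=((W[...,2]>.08)&(W[...,2]<.115)&(W[...,0]<.5)&(W[...,0]>.36)&(W[...,1]<-.2)&(W[...,1]>-.34))
k=W[m];print(len(k),k.mean(0),cv2.minEnclosingCircle(k[:,:2].astype('f')))
reg=np.zeros(d.shape,bool);reg[120:260,245:345]=1
X=W[reg];z=X[:,2];r=X[(z>.085)&(X[:,0]>.57)];print("roller",len(r),cv2.fitLine(r[:,:2].astype('f'),cv2.DIST_L2,0,.01,.01).ravel(),monitor.get_obs()['clock'])
cv2.imwrite("pics/t4.png",cv2.resize(p[120:260,230:350,::-1],None,fx=4,fy=4,interpolation=cv2.INTER_CUBIC))
```

```text
avg [-1.0676 -0.3029  1.5833  0.0141  0.3522 -0.114 ]
released [ 0.2348  0.0021 -0.1278  0.0461  0.1447 -0.0252]
191 [ 0.4299 -0.2747  0.0931] ((0.4296640455722809, -0.27549993991851807), 0.01793813705444336)
roller 1066 [ 0.1405 -0.9901  0.6191 -0.2446] 49.3167
```

View pics/t4.png

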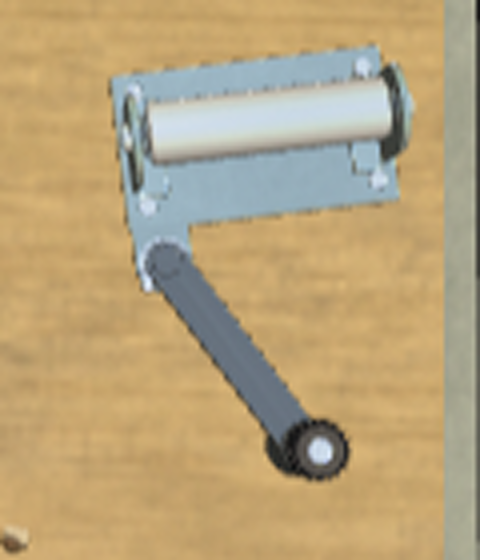

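The picture shows the leg still at its stop, with the knob at crop (321,450). The knob has sunk about 4.4 mm, the stand hasn't moved and the arm is clear. The moment rose clearly over the last steps but didn't level off, so the foot bears without lifting the stand. Handing in.

```bash
python3 -c "
from workcell import close_job
print(close_job())"
```

```text
the job is handed in; nothing more can be done
None
```

I swung the leg out to its stop, screwed the foot down until the turning moment showed it bearing on the bench, let go, and handed the job in at about 49 s; no verdict came back.

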